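Latch the loose dry-chest door tight

TASK

Two identical top-opening dry chests stand on the lab bench; one is already sealed, its T-handle lying across the door, but the other chest's door is still standing loose on its gasket, its T-handle pointing roughly front to back. Turn the loose door's T-handle clockwise, seen from above, all the way to its stop so that the door is drawn tight onto its frame, and let go. Leave the latch of the sealed chest as it is.

Things in the scene. Friction and masses are not known exactly. Their poses are not given: they have to be found in the camera images.
- t_handle (a point): Middle of the T-handle bar on the chest still LOOSE, on its turning axis; x along the bar, z up. Dark steel bar 90 mm long, 16 wide, 20 high, level, on a 15 mm upright stem. Point is 10 mm below the bar's top, 181 mm above the bench when loose. Bar's underside is 26 mm above the door face (22 above a 48 mm wide disc at the stem): room for fingertips both sides.
- latch (a joint): Turn of the loose chest's T-handle, rad: 0 = bar front to back of the chest, growing clockwise seen from above to the stop at 1.571 = bar straight across, latched. Starts at 0.1 to 0.4, stays where left; turning takes about 0.2 N m. Handle and door sink together, evenly with the turn, 5 mm from 0 to 1.571.
- door (a joint): How far the loose chest's off-white door is drawn down, m: 0 = 7 mm off the steel frame on its black gasket, 0.005 = tight. Only the latch drives it. Chest: fixed white box 190 mm front to back, 200 wide, dial on its front; door on top 178 x 188 x 16 mm, hinges on its far edge, handle 30 mm in front of its centre, unused black vent cap (22 wide, 14 high) at the far left corner.
- latch_other (a joint): Turn of the T-handle of the other, identical but already sealed chest, rad, same meaning: starts at about 1.5 (bar across the door) and is to stay so. The chests stand side by side, left and right of the robot's x axis, each turned up to 20 degrees; either side may be the loose one.

How it is judged (in metres and radians):
At the end, for the whole second after the job is handed in: The loose chest's T-handle is turned to within 11 degrees (0.19 rad) of its stop, its door is drawn down at least 4.3 of its 5 mm, and the other chest's latch is still turned at least 1.3 rad (value of joint latch above 1.38 rad and value of joint door above 0.0043 m and value of joint latch_other above 1.3 rad); the robot touches nothing.
It fails at once if the sealed chest's latch is turned back (below 1.3 rad) (value of joint latch_other below 1.3 rad).
It also fails if it takes over 37 s, if anything falls off the work surface, if the arm or the gripper's body presses on something with over 40 N, if the wrist force passes 120 N, or if a joint passes its speed limit or range.

ROBOT

A 6-joint arm with a two-finger parallel gripper is mounted at the origin on the work surface. World frame = base frame: x ahead of the robot, y to its left, z up, the work surface at z = 0. Lengths are in m, angles in degrees, forces in N, time in s.
With the tool pointing down it reaches from about 0.4 to 0.825 m from the base axis. Payload 7 kg.
Tool frame: the origin (TCP) lies on the centre line of the jaws, within the pads' length; the fingertips stand 17 mm ahead of it and the grasp point (between the pads) lies 2 mm behind it; z points along the fingers, y is the direction in which the jaws open and shut (so a half turn about z gives the same grasp; the last joint's range is limited). The gripper opens to 88 mm and grips with 3 to 60 N. Pads are 19 mm wide; open, the fingers measure 130 mm over their backs; the gripper's body (78 mm by 193 mm) begins 47 mm behind the grasp point.
Start: joints at [-48.352, 20.546, 0.682, 0, -70.136, -16.507], TCP at [0.287, -0.611, 0.204] pointing down, gripper open.
Joint ranges: [-176.03, 176.03], [-82.01, 121.73], [-58.28, 71.71], [-173.87, 95.51], [-174.79, -0.11], [-173.66, 173.66]. Speed limits (degrees/s): [136.94, 136.94, 172.46, 180, 180, 180].

INTERFACE

Orientations are given as [roll, pitch, yaw] about the fixed x, y, z axes, in that order (R = Rz(yaw) Ry(pitch) Rx(roll)).
In Python, from plant import telemetry, vision, close_job, recognise, silhouettes, place_of gives the robot as it stands.
- The arm moves only by the shell command python3 -m handwheel 'ROWS'. ROWS is JSON, a list that holds one entry, the list of rows, each a list of 5 numbers: the shift along the tool's x, y, z in m, then the turn about the tool's z in rad, then the closure, from 0 (fully open) to 1 (shut). In form: [[[tx, ty, tz, yaw, gripper], ...]]. A call has 1 to 20 rows; each row shifts and turns the commanded pose from where the row before left it, along the tool's axes as they then stand; what a row does not reach is not made up. A row lasts 1/12 s, in which the tool goes at most 41.7 mm and 7.16 degrees, less where a joint would pass 70% of its speed; a pose out of reach is approached as far as the arm can. A call with a gripper value outside its range is refused whole. The fingers move at their own pace and stop on an object; the grip force is fixed at half the most. Time passes only in rows, so rows that do not move let the fingers close. It gives the time, the measured TCP pose, the force and the opening at its end, in the units of the state.
- telemetry.get_obs(): the state, without advancing time (a new reading comes with each control period).
- vision.snapshot(name): name is "scene" or "top"; returns a dict with "color" (480x640x3 uint8, red, green, blue), "mtx" (3x3 intrinsics, pixels), "dist" ([k1, k2, p1, p2, k3] as OpenCV has them; the pictures are not rectified), "cam_to_world" (4x4, takes a point from camera to world coordinates). Camera axes: x right, y down, z forward; pixel columns grow to the right and rows downward; lengths in m; the calibration is good to about 2 mm. A picture is of the moment at which its call begins. There is no depth.
- close_job(): hands the job in, once; it reports no verdict.
Trained networks look in a picture, given as the dict that the camera call returned (one of the last four; its "shot" number tells which), for a name from the list of things; names that differ only in an ending like _2 or _b are one class to them, and where a whole thing is asked for, a point or a joint stands for the part that bears it (a point fixed in the world has none). Each returns a list of dicts, best first, with "conf" (0 to 1); they miss things now and then, are a little off and sometimes report something else, mostly with a low value. They report only what shows in the picture. A call takes as long as a camera call.
- recognise(name, picture): "xy" ([column, row] in pixels, amid what is visible of it).
- silhouettes(name, picture): "region" (480x640 bool, what is visible of it) and "xy" ([column, row] in pixels, amid what is visible of it).
- place_of(name, picture): "xy" ([column, row] in pixels: a listed point, or the origin of a listed thing).
The state is a dict: "clock": time; "joint_pos": joint angles; "qvel": joint speeds; "tau": joint torques, N m; "tool_pos": TCP position; "orientation": TCP orientation; "force": force on the tool from outside, world axes, zero at the start; "moment": the same for the moment, N m; "opening": finger opening in m.
Only numpy, scipy, OpenCV 4.12 (cv2) and the standard library are available. Lean on these libraries where they do the work, as an engineer would, in place of code of your own. Each camera call takes 0.05 s, during which the arm holds its last target.

## Working session

There is one attempt and no reset: what is moved stays moved. The work goes in short steps, Python scripts to look and compute and a shell command to move; the robot and the scene stay as the last step left them, time stands still between calls to the robot, and variables do not carry over. Pictures are saved under pics/ and viewed, and the job is handed in when it is done.

```bash
mkdir -p pics; ls; cat > h.py <<'E'
import cv2,numpy as np
from plant import telemetry, vision, recognise, silhouettes, place_of
def save(p,n): cv2.imwrite('pics/'+n,p['color'][:,:,::-1])
def ray(p,xy):
    u=cv2.undistortPoints(np.array([[xy]],float),np.array(p['mtx']),np.array(p['dist']))[0,0]
    T=np.array(p['cam_to_world']); return T[:3,3],T[:3,:3]@np.array([u[0],u[1],1])
def atz(p,xy,z):
    o,d=ray(p,xy); return o+d*(z-o[2])/d[2]
E
python3 - <<'E'
from h import *
for c in('scene','top'):
    p=vision.snapshot(c); save(p,c+'1.png')
    print(c,np.round(p['cam_to_world'],2).tolist())
    for r in place_of('t_handle',p): print(r['xy'],r['conf'],atz(p,r['xy'],.181))
    for r in recognise('t_handle',p): print('rec',r['xy'],r['conf'],atz(p,r['xy'],.181))
s=telemetry.get_obs();print(s['clock'],s['tool_pos'],s['orientation'],s['opening'],s['force'])
E
```

```text
pics
scene [[0.55, 0.62, -0.56, 0.96], [0.84, -0.41, 0.37, -0.26], [-0.0, -0.67, -0.74, 0.72], [0.0, 0.0, 0.0, 1.0]]
[197.8, 314.4] 0.61 [ 0.56324896 -0.21467527  0.181     ]
rec [198.9, 316.7] 0.84 [ 0.56765398 -0.21489456  0.181     ]
top [[-0.02, -0.98, 0.2, 0.41], [-1.0, 0.02, -0.0, -0.01], [-0.0, -0.2, -0.98, 1.05], [0.0, 0.0, 0.0, 1.0]]
[434.2, 256.7] 0.68 [ 0.56537417 -0.20946507  0.181     ]
rec [437.8, 259.7] 0.7 [ 0.55989183 -0.2155099   0.181     ]
0.3 [ 0.28668289 -0.61092033  0.2039104 ] [ 1.79966585e+02 -3.86887439e-03 -1.54861537e+02] 0.08768761339905165 [ 0.35019825 -0.22059775 -0.2419299 ]
```

View pics/top1.png

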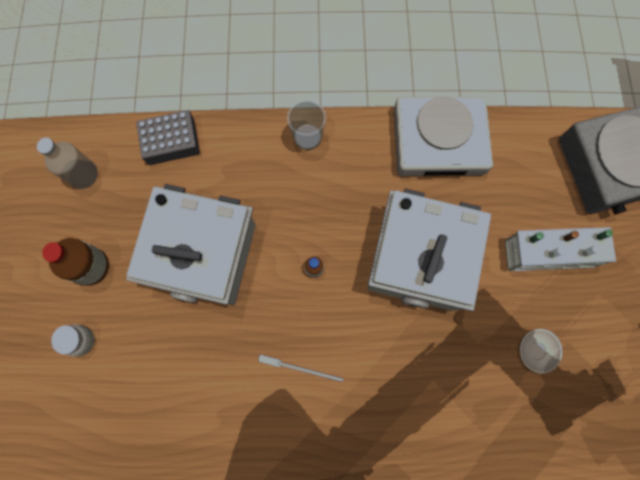

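View pics/scene1.png

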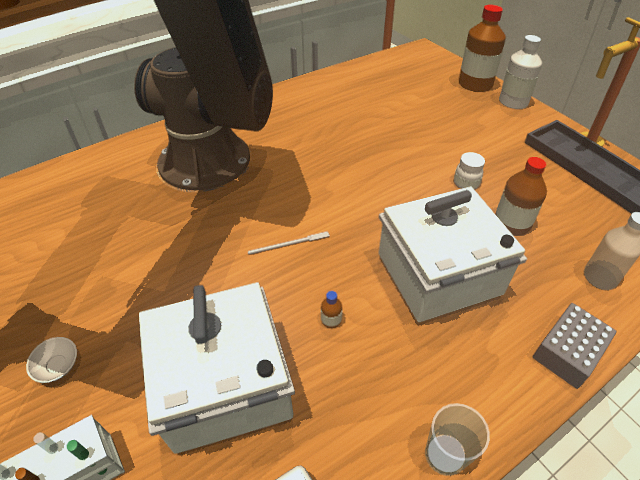

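The loose chest is the right one: in the top view its bar runs from about (428,281) to (443,236), roughly front to back. The left chest's bar lies across its door at (177,254). Next I'll measure the bar and door directions.

```bash
python3 - <<'E'
from h import *
p=vision.snapshot('top')
im=p['color']
for r in silhouettes('t_handle',p)[:2]:
    m=r['region']; print(r['conf'],m.sum(),r['xy'])
    ys,xs=np.nonzero(m); print(xs.min(),xs.max(),ys.min(),ys.max())
g=im.max(2)
m=np.zeros(g.shape,np.uint8); m[225:292,415:460]=(g[225:292,415:460]<62)
for y in range(228,290,3): print(y,''.join('%4d'%v for v in g[y,416:456:2]))
for c in [(393,191),(490,209),(471,310),(371,292)]: print(c,atz(p,c,.155)[:2])
big=cv2.resize(im[180:320,360:500],None,fx=4,fy=4,interpolation=cv2.INTER_CUBIC); cv2.imwrite('pics/crop1.png',big[:,:,::-1])
p=vision.snapshot('scene')
big=cv2.resize(p['color'][270:430,120:310],None,fx=4,fy=3.7); cv2.imwrite('pics/crop2.png',big[:,:,::-1])
E
```

```text
0.62 516 [435.0, 260.1]
423 447 235 284
228  172 173 173 173 173 173 173 173 173 173 173 172 173 173 174 173 172 173 173 173
231  173 173 173 173 173 173 173 173 173 174 173 172 173 173 173 173 173 173 173 173
234  173 174 173 173 173 172 174 173 173 174 172 157 124 124 146 165 172 173 173 174
237  173 172 173 173 172 173 172 171 172 172 155  76  66  74  74 104 163 173 173 173
240  173 173 173 173 172 172 157 138 138 139  99  54  71  73  72 117 167 174 173 173
243  172 173 172 172 173 169 140 136 138 122  55  66  76  73  86 151 173 174 173 174
246  174 173 173 173 172 148 134 135 130  85  56  71  74  73 119 168 173 173 173 173
249  173 174 173 171 162 132  98  91  77  47  66  74  74  88 156 173 172 173 173 174
252  173 173 164 123  83  57  44  44  33  53  71  75  75 124 170 172 173 173 174 172
255  173 162 105  80  68  46  46  37  40  66  76  74  76 140 172 173 173 174 172 173
258  169 122  80  78  59  44  42  34  57  74  77  71  66 107 163 173 173 172 174 173
261  167 116  81  70  48  44  39  40  68  76  74  66  75  89 148 172 173 173 173 173
264  171 124  79  56  44  44  34  57  74
[... 172 characters left out ...]
73  69  85 118 161 172 173 173 172 173 173
273  165 140 137 130  83  47  70  77  76  74 111 155 170 173 173 173 173 172 173 174
276  148 137 138 125  66  62  77  79  78 129 170 173 173 173 173 173 174 173 173 173
279  138 136 135 109  44  60  74  76  96 162 173 173 173 173 173 173 173 173 173 173
282  137 136 134 114 112  99  70  95 148 172 173 172 173 173 173 173 173 173 173 173
285  166 160 143 135 158 165 163 166 173 172 172 172 174 173 173 173 173 173 172 173
288  172 173 173 173 169 168 165 171 172 173 174 173 173 173 173 173 173 172 173 174
(393, 191) [ 0.6953567  -0.14670389]
(490, 209) [ 0.65775705 -0.32653483]
(471, 310) [ 0.47215297 -0.27590712]
(371, 292) [ 0.50855669 -0.09828742]
```

View pics/crop1.png

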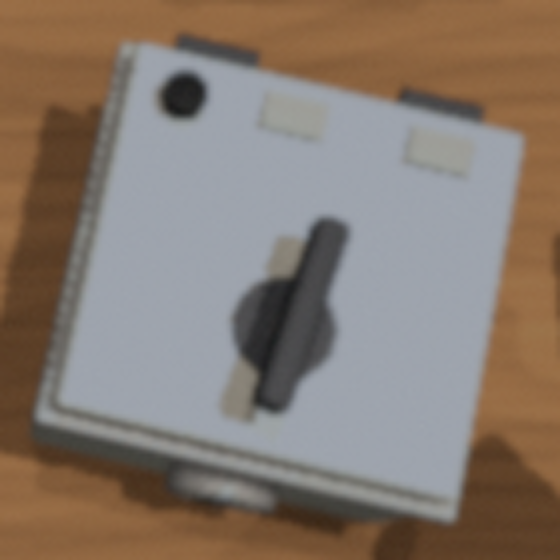

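View pics/crop2.png

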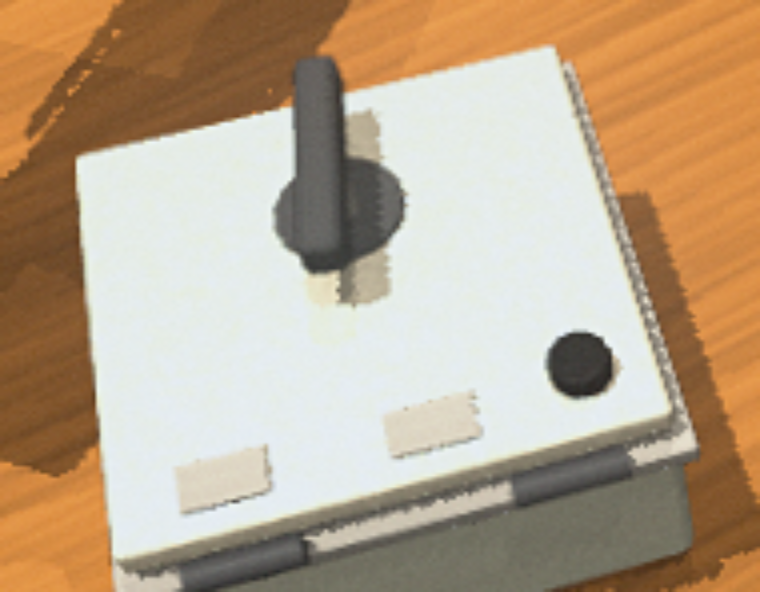

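```bash
python3 - <<'E'
from h import *
from scipy.spatial.transform import Rotation as R
p=vision.snapshot('top')
a=atz(p,(443.0,235.8),.190);b=atz(p,(428.3,281.8),.190);print(a,b,(a+b)/2,np.linalg.norm(a-b))
d=a-b;print('bar yaw',np.degrees(np.arctan2(d[1],d[0])))
P=[atz(p,c,.155)[:2] for c in [(392,191.3),(490.5,213.5),(473.5,304),(374.5,281.5)]]
print(np.round(P,4).tolist())
for i,j in((1,2),(0,3),(0,1),(3,2)):
    d=P[i]-P[j];print(np.linalg.norm(d),np.degrees(np.arctan2(d[1],d[0])))
c=np.mean(P,0);print('ctr',c)
for y in(-13,-14,-15): 
    f=np.array([np.cos(np.radians(y)),np.sin(np.radians(y))]);print(y,c-0.03*f)
s=telemetry.get_obs();print(s['clock'],R.from_euler('xyz',s['orientation'],degrees=True).as_matrix().round(3))
q=vision.snapshot('scene')
for uv in((120+317/4,270+65/3.7),(120+320/4,270+250/3.7)): print('sc',atz(q,uv,.190))
for c in [(77,157),(555,45),(672,410),(118,560)]: print(atz(q,(120+c[0]/4,270+c[1]/3.7),.155)[:2])
E
```

```text
[ 0.60069823 -0.22541409  0.19      ] [ 0.52011124 -0.194361    0.19      ] [ 0.56040473 -0.20988755  0.19      ] 0.08636294129869637
bar yaw -21.073485072207617
[[0.6948, -0.1448], [0.6491, -0.3267], [0.4827, -0.2812], [0.5272, -0.1053]]
0.1724869796624808 -15.280696843937404
0.17217904632150022 -13.278081348494053
0.18752848964383986 75.89173673079384
0.18150471124883213 75.80022502563381
ctr [ 0.58845903 -0.21449538]
-13 [ 0.55922793 -0.20774685]
-14 [ 0.55935016 -0.20723773]
-15 [ 0.55948126 -0.20673081]
0.5 [[-0.905 -0.425 -0.   ]
 [-0.425  0.905  0.   ]
 [-0.     0.    -1.   ]]
sc [ 0.52801675 -0.19533618  0.19      ]
sc [ 0.60552756 -0.22763448  0.19      ]
[ 0.4932128  -0.28547888]
[ 0.54072329 -0.10899684]
[ 0.70633317 -0.15400164]
[ 0.66013467 -0.32932555]
```

Bar centre is about (0.563, -0.2105) and its yaw about -21.6°. The chest yaw is about -14°, which puts the latch near 0.13 rad. I'll go above it first. Since yaw = j1 + j6 - 90, I need the +133° turn so that joint 6 has range left.

```bash
python3 -m handwheel '[[[0,0,-0.03,0,0],[0,0,-0.03,0,0],[0,0,-0.03,0,0],[-0.03,0.0175,0,0,0],[-0.03,0.0175,0,0,0],[-0.03,0.0175,0,0,0],[-0.03,0.0175,0,0,0],[-0.03,0.0175,0,0,0],[-0.03,0.0175,0,0,0],[-0.03,0.0175,0,0,0],[-0.03,0.0175,0,0,0],[-0.03,0.0175,0,0,0],[-0.03,0.0175,0,0,0],[-0.03,0.0175,0,0,0],[-0.03,0.0175,0,0,0],[-0.03,0.0175,0,0,0],[-0.03,0.0175,0,0,0]]]'
python3 -m handwheel '[[[0,0,0,-0.12,0],[0,0,0,-0.12,0],[0,0,0,-0.12,0],[0,0,0,-0.12,0],[0,0,0,-0.12,0],[0,0,0,-0.12,0],[0,0,0,-0.12,0],[0,0,0,-0.12,0],[0,0,0,-0.12,0],[0,0,0,-0.12,0],[0,0,0,-0.12,0],[0,0,0,-0.12,0],[0,0,0,-0.12,0],[0,0,0,-0.12,0],[0,0,0,-0.12,0],[0,0,0,-0.12,0],[0,0,0,-0.12,0],[0,0,0,-0.12,0],[0,0,0,-0.12,0],[0,0,0,-0.045,0]]]'
python3 -c "
from h import *
s=telemetry.get_obs();print(s['clock'],s['tool_pos'],s['orientation'],s['joint_pos'],s['force'])
p=vision.snapshot('scene');save(p,'s2.png')"
```

```text
clock: 1.97
tool_pos: [0.5636, -0.2092, 0.2946]
orientation: [-180.0, 0.0, -154.9]
force: [0.6, -0.3, 0.1]
opening: 0.0875
clock: 3.63
tool_pos: [0.5629, -0.2108, 0.2944]
orientation: [-180.0, -0.0, -21.2]
force: [0.6, 0.3, -0.5]
opening: 0.0878
3.6333 [ 0.56285916 -0.21077957  0.29437122] [-1.79991945e+02 -1.17653194e-02 -2.12470836e+01] [-1.92292574e+00  1.10829598e+01 -6.72991811e-01 -3.78791214e-03
 -7.82302803e+01  7.06766152e+01] [ 0.55292884  0.34681917 -0.51146279]
```

View pics/s2.png

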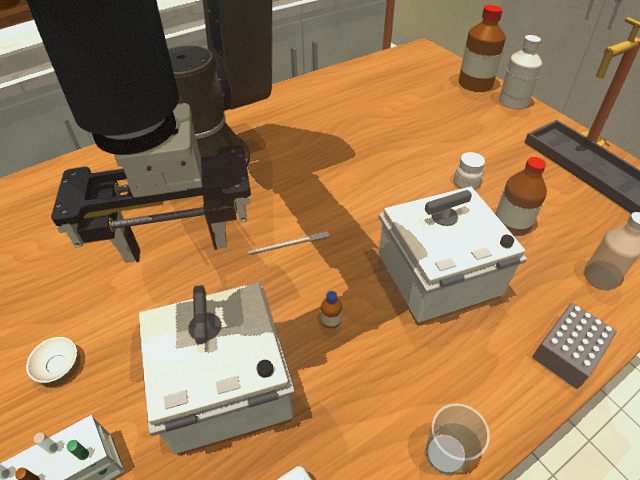

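The picture shows the open jaws straddling above the loose handle at about (200,310), bar between them. Descending.

```bash
python3 -m handwheel '[[[0,0,0.016,0,0],[0,0,0.016,0,0],[0,0,0.016,0,0],[0,0,0.016,0,0],[0,0,0.016,0,0],[0,0,0.016,0,0],[0,0,0.01,0,0],[0,0,0.01,0,0],[0,0,0,0,0]]]'
python3 -c "
from h import *
p=vision.snapshot('scene');save(p,'s3.png')
cv2.imwrite('pics/s3c.png',cv2.resize(p['color'][180:400,80:310],None,fx=2.7,fy=2.7)[:,:,::-1])"
```

```text
clock: 4.43
tool_pos: [0.5619, -0.2106, 0.1763]
orientation: [180.0, 0.2, -21.7]
force: [-1.0, 0.3, 0.8]
opening: 0.0874
```

View pics/s3c.png

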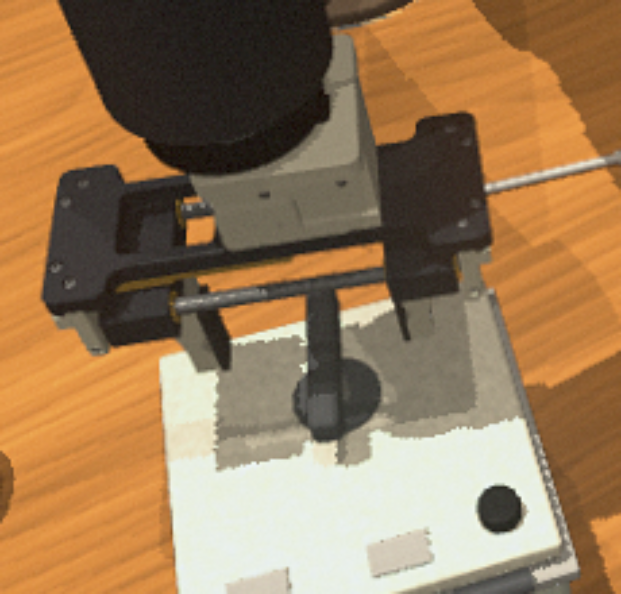

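```bash
python3 - <<'E'
from h import *
from scipy.spatial.transform import Rotation as R
p=vision.snapshot('scene');s=telemetry.get_obs();print(s['clock'],s['tool_pos'])
T=np.linalg.inv(np.array(p['cam_to_world']));Rm=R.from_euler('xyz',s['orientation'],degrees=True).as_matrix()
im=p['color'].copy()
def pr(w): return cv2.projectPoints(np.array([w],float),cv2.Rodrigues(T[:3,:3])[0],T[:3,3],np.array(p['mtx']),np.array(p['dist']))[0][0,0]
big=cv2.resize(im[180:400,80:310],None,fx=2.7,fy=2.7)
t=np.array(s['tool_pos'])
for q,c in (([0,.044,.017],(255,0,0)),([0,-.044,.017],(255,0,0)),([0,0,0],(0,255,0)),([.0095,.044,.017],(255,255,0)),([-.0095,.044,.017],(0,0,255)),([0,.044,-.045],(255,0,255))):
    u=(pr(t+Rm@np.array(q))-[80,180])*2.7; print(q,u); cv2.circle(big,tuple(int(v) for v in u),4,c,-1)
for w in([.563,-.2105,.191],): u=(pr(w)-[80,180])*2.7;cv2.circle(big,tuple(int(v) for v in u),4,(0,255,255),-1)
cv2.imwrite('pics/s4c.png',big[:,:,::-1])
q=vision.snapshot('top');cv2.imwrite('pics/t4c.png',cv2.resize(q['color'][150:330,350:520],None,fx=3,fy=3)[:,:,::-1])
E
```

```text
4.5333 [ 0.56306016 -0.21092811  0.17854674]
[0, 0.044, 0.017] [249.03864903 393.29730729]
[0, -0.044, 0.017] [414.45945512 366.20220519]
[0, 0, 0] [325.50652819 361.97022612]
[0.0095, 0.044, 0.017] [248.91197406 408.49419956]
[-0.0095, 0.044, 0.017] [249.17535712 378.37086752]
[0, 0.044, -0.045] [217.75385193 325.36824081]
```

View pics/s4c.png

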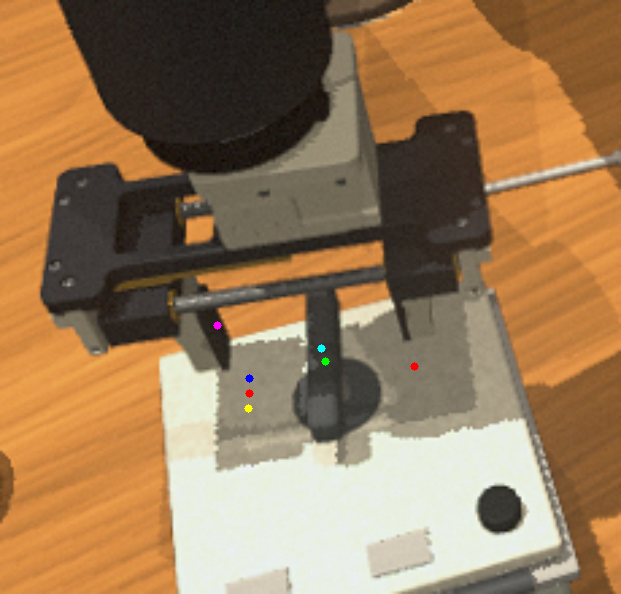

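View pics/t4c.png

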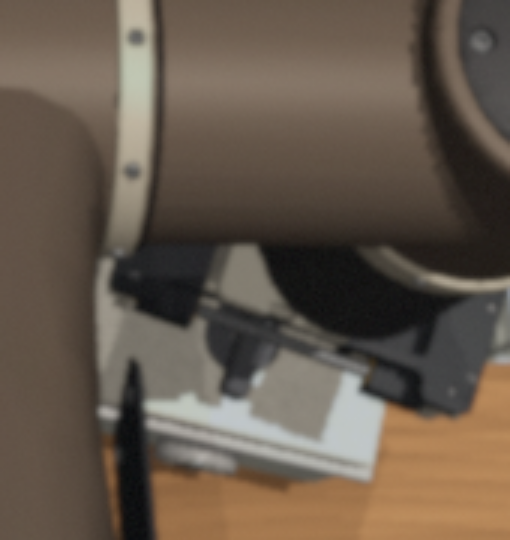

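```bash
python3 - <<'E'
from h import *
from scipy.spatial.transform import Rotation as R
p=vision.snapshot('scene');s=telemetry.get_obs()
T=np.linalg.inv(np.array(p['cam_to_world']));Rm=R.from_euler('xyz',[180,0,-21.5],degrees=True).as_matrix()
def pr(w): return cv2.projectPoints(np.array([w],float),cv2.Rodrigues(T[:3,:3])[0],T[:3,3],np.array(p['mtx']),np.array(p['dist']))[0][0,0]
for f,t,(x0,y0,x1,y1),o in(('pics/s2.png',[.5629,-.2108,.2944],(40,100,260,300),'z2.png'),('pics/s3.png',[.563,-.2109,.178],(80,240,260,360),'z3.png')):
    im=cv2.imread(f)[y0:y1,x0:x1];k=3.6 if o=='z2.png' else 4.4
    big=cv2.resize(im,None,fx=k,fy=k)
    if o=='z3.png': big=cv2.convertScaleAbs(big,alpha=1.3)
    for y in(-.065,-.044,.044,.065):
        for x in(-.0095,.0095):
            a,b=[(pr(np.array(t)+Rm@np.array([x,y,z]))-[x0,y0])*k for z in(-.045,.017)]
            cv2.line(big,tuple(int(v) for v in a),tuple(int(v) for v in b),(0,0,255) if x>0 else (255,0,0),1)
    cv2.imwrite('pics/'+o,big)
E
```

```text
(no output)
```

View pics/z2.png

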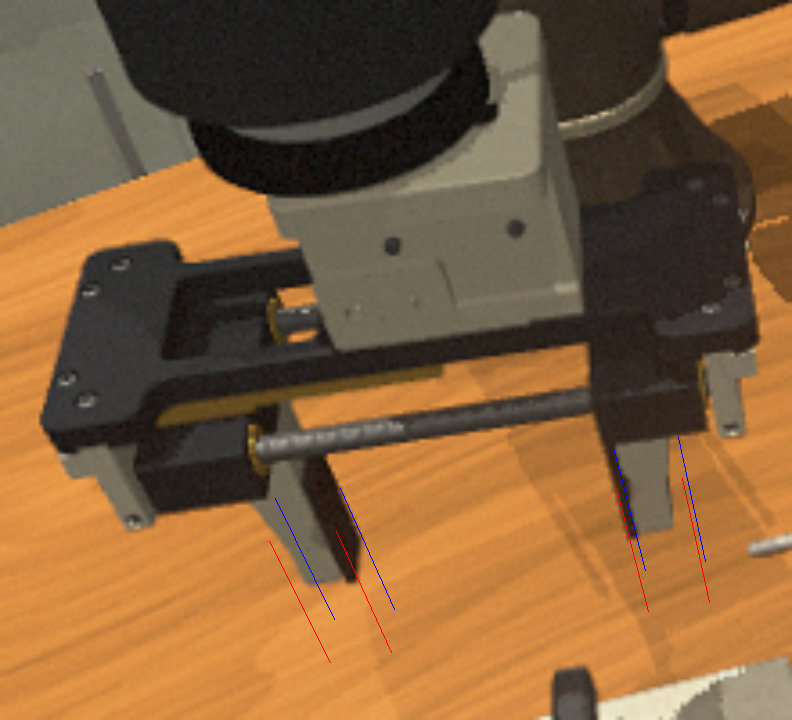

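View pics/z3.png

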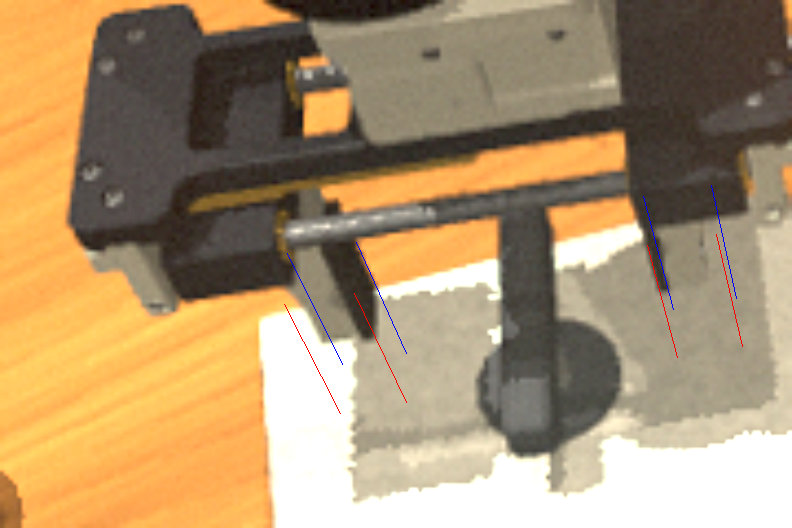

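```bash
python3 - <<'E'
from h import *
from scipy.spatial.transform import Rotation as R
p=vision.snapshot('top');s=telemetry.get_obs();print(s['clock'],s['tool_pos'],s['orientation'],s['joint_pos'])
T=np.linalg.inv(np.array(p['cam_to_world']));Rm=R.from_euler('xyz',[180,0,-21.5],degrees=True).as_matrix()
def pr(w): return cv2.projectPoints(np.array([w],float),cv2.Rodrigues(T[:3,:3])[0],T[:3,3],np.array(p['mtx']),np.array(p['dist']))[0][0,0]
t=[.563,-.2109,.178];x0,y0,x1,y1=370,220,520,310;k=5
big=cv2.resize(p['color'][y0:y1,x0:x1,::-1],None,fx=k,fy=k)
cv2.imwrite('pics/t5raw.png',cv2.convertScaleAbs(big,alpha=1.6))
for y in(-.065,-.044,.044,.065):
        for x in(-.0095,.0095):
            a,b=[(pr(np.array(t)+Rm@np.array([x,y,z]))-[x0,y0])*k for z in(-.045,.017)]
            cv2.line(big,tuple(int(v) for v in a),tuple(int(v) for v in b),(0,0,255) if x>0 else (255,0,0),1)
# body outline at z=-.049
P=[(pr(np.array(t)+Rm@np.array([x,y,-.049]))-[x0,y0])*k for x,y in((-.039,-.0965),(.039,-.0965),(.039,.0965),(-.039,.0965))]
cv2.polylines(big,[np.int32(P)],True,(0,255,0),1)
cv2.imwrite('pics/t5.png',cv2.convertScaleAbs(big,alpha=1.6))
im=cv2.imread('pics/s3.png')
p=vision.snapshot('scene');T=np.linalg.inv(np.array(p['cam_to_world']))
x0,y0,k=80,200,4.4
big=cv2.convertScaleAbs(cv2.resize(im[200:330,80:260],None,fx=k,fy=k),alpha=1.5)
for z in(-.049,-.1):
  P=[(pr(np.array(t)+Rm@np.array([x,y,z]))-[x0,y0])*k for x,y in((-.039,-.0965),(.039,-.0965),(.039,.0965),(-.039,.0965))]
  cv2.polylines(big,[np.int32(P)],True,(0,255,0),1)
cv2.imwrite('pics/s5.png',big)
E
```

```text
4.6833 [ 0.56350289 -0.21093394  0.17930793] [-1.79980820e+02 -9.46823427e-02 -2.16480863e+01] [-1.92389565e+00  1.46305942e+01 -1.11032383e+01  1.54424439e-02
 -6.41705679e+01  7.02691086e+01]
```

View pics/t5.png

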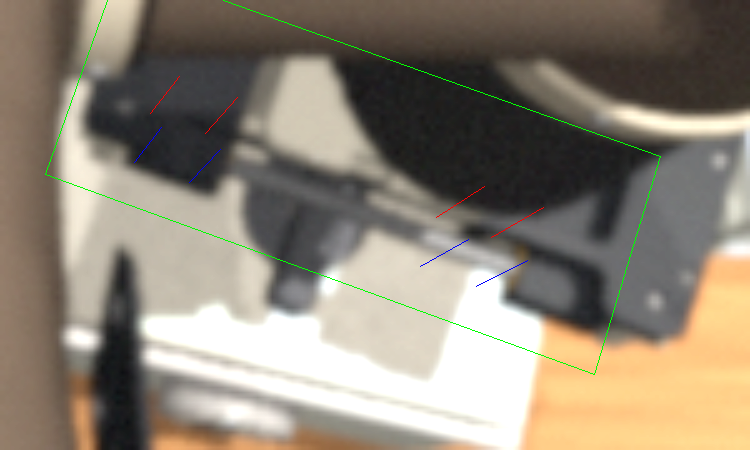

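View pics/s5.png

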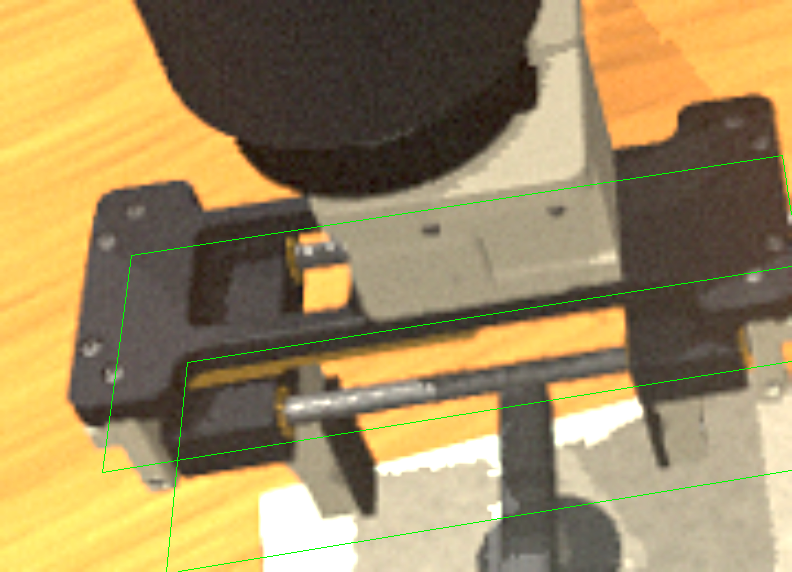

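```bash
python3 - <<'E'
from h import *
from scipy.spatial.transform import Rotation as R
from scipy.optimize import least_squares
p=vision.snapshot('scene');T=np.linalg.inv(np.array(p['cam_to_world']));Rm=R.from_euler('xyz',[180,0,-21.5],degrees=True).as_matrix()
def pr(w): return cv2.projectPoints(np.array(w,float),cv2.Rodrigues(T[:3,:3])[0],T[:3,3],np.array(p['mtx']),np.array(p['dist']))[0][:,0]
for name,t,obs,off,k in(('z3',[.563,-.2109,.178],[(362,338),(662,290)],(80,240),4.4),('z2',[.5629,-.2108,.2944],[(345,581),(632,537)],(40,100),3.6)):
  o=np.array(obs)/k+off
  q=np.array([[.0095,.044,.017],[.0095,-.044,.017]])@Rm.T+t
  r=least_squares(lambda d:(pr(q+d)-o).ravel(),[0,0,.03]); print(name,r.x,r.fun)
  r=least_squares(lambda d:(pr(q+[0,0,d[0]])-o).ravel(),[.03]); print(name,r.x,r.fun)
E
```

```text
z3 [ 0.01902743 -0.00383085  0.06494123] [ 0.02299299  0.14146215 -0.02372594 -0.14295475]
z3 [0.03940114] [ 2.77721175 -0.69258442 -0.66600062 -0.41868376]
z2 [ 0.02139976 -0.00416237  0.06177587] [ 0.00845034  0.05446946 -0.00850865 -0.05513785]
z2 [0.03957774] [ 3.50096774 -0.95828354 -0.97440344 -0.37163328]
```

Both pictures put the fingertips about 39 mm higher than the tool reading implies. I can check this safely by closing here. Stopping at 16 mm means the bar is between the pads, and closing fully means the fingers are above it.

```bash
python3 -m handwheel '[[[0,0,0,0,0.6],[0,0,0,0,0.6],[0,0,0,0,0.6],[0,0,0,0,0.6],[0,0,0,0,0.8],[0,0,0,0,0.9],[0,0,0,0,0.9],[0,0,0,0,1],[0,0,0,0,1],[0,0,0,0,1],[0,0,0,0,1],[0,0,0,0,1]]]'
python3 -c "
from h import *
s=telemetry.get_obs();print(s['clock'],s['tool_pos'],s['force'],s['moment'],s['opening'])
p=vision.snapshot('scene');save(p,'s6.png')
cv2.imwrite('pics/s6c.png',cv2.resize(p['color'][180:400,80:310],None,fx=2.7,fy=2.7)[:,:,::-1])"
```

```text
clock: 5.78
tool_pos: [0.5629, -0.2108, 0.1783]
orientation: [-180.0, -0.0, -21.6]
force: [0.2, -0.5, -0.6]
opening: 0.0135
5.7833 [ 0.56289151 -0.21081925  0.1782642 ] [ 0.23100305 -0.47735858 -0.55731783] [-0.05000334  0.15927113  0.01316895] 0.013530855263607582
```

View pics/s6c.png

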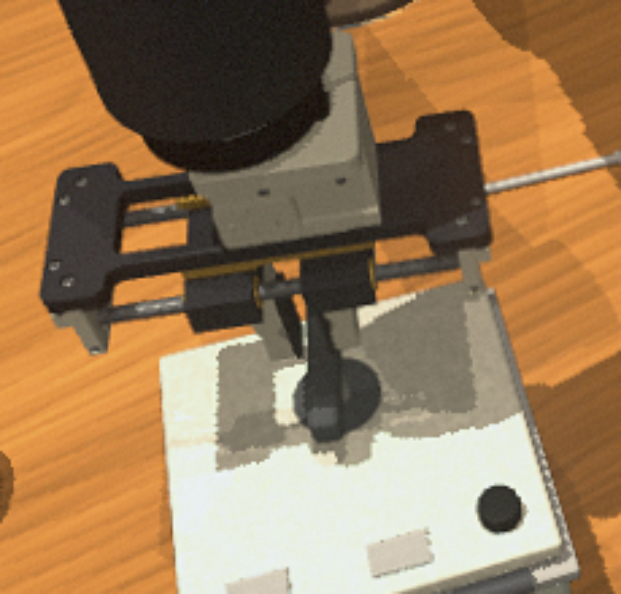

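```bash
python3 -m handwheel '[[[0,0,0,0,1],[0,0,0,0,1],[0,0,0,0,1],[0,0,0,0,1]]]'
python3 -c "
from h import *
s=telemetry.get_obs();print(s['clock'],s['tool_pos'],s['force'],s['moment'],s['opening'])
p=vision.snapshot('scene');save(p,'s7.png')
cv2.imwrite('pics/s7c.png',cv2.resize(p['color'][260:360,140:240],None,fx=6,fy=6)[:,:,::-1])"
```

```text
clock: 6.17
tool_pos: [0.5629, -0.2108, 0.1783]
orientation: [180.0, -0.0, -21.6]
force: [-0.1, -0.2, -0.3]
opening: 0.0004
6.1667 [ 0.56286747 -0.21082392  0.17828603] [-0.10294276 -0.18540011 -0.32299908] [-0.08328595  0.12797286 -0.01283889] 0.0003607982760664667
```

View pics/s7c.png

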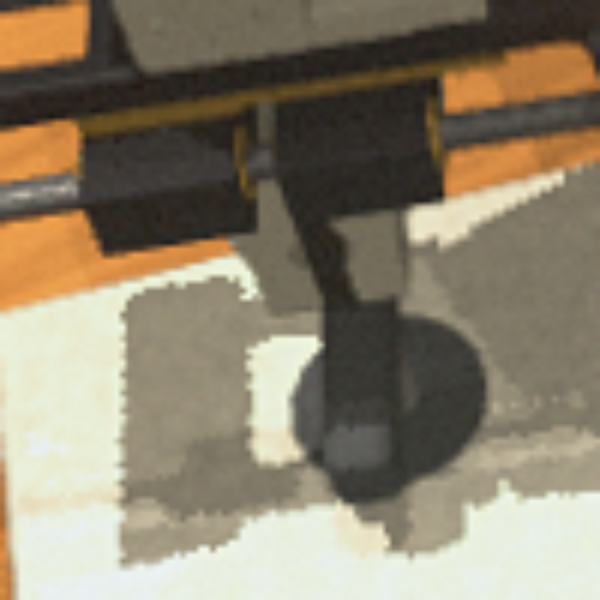

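The fingers closed fully to 0.4 mm with no force, so they really are above the bar: at zoom (330,305) the tip sits over the bar top. I'll work out the tip height from both cameras.

```bash
python3 - <<'E'
from h import *
p=vision.snapshot('scene')
for uv in((140+335/6,260+308/6),(140+330/6,260+300/6)):
  o,d=ray(p,uv)
  for z in(.161,.18,.19,.195,.2,.205,.21,.22): print(z,(o+d*(z-o[2])/d[2])[:2].round(4))
p=vision.snapshot('top')
cv2.imwrite('pics/t7c.png',cv2.resize(p['color'][210:310,370:510],None,fx=5,fy=5)[:,:,::-1])
E
```

```text
0.161 [ 0.5421 -0.2132]
0.18 [ 0.5562 -0.2149]
0.19 [ 0.5636 -0.2158]
0.195 [ 0.5673 -0.2162]
0.2 [ 0.5711 -0.2166]
0.205 [ 0.5748 -0.2171]
0.21 [ 0.5785 -0.2175]
0.22 [ 0.5859 -0.2184]
0.161 [ 0.5392 -0.2134]
0.18 [ 0.5534 -0.215 ]
0.19 [ 0.5609 -0.2159]
0.195 [ 0.5647 -0.2163]
0.2 [ 0.5684 -0.2167]
0.205 [ 0.5722 -0.2172]
0.21 [ 0.5759 -0.2176]
0.22 [ 0.5834 -0.2185]
```

View pics/t7c.png

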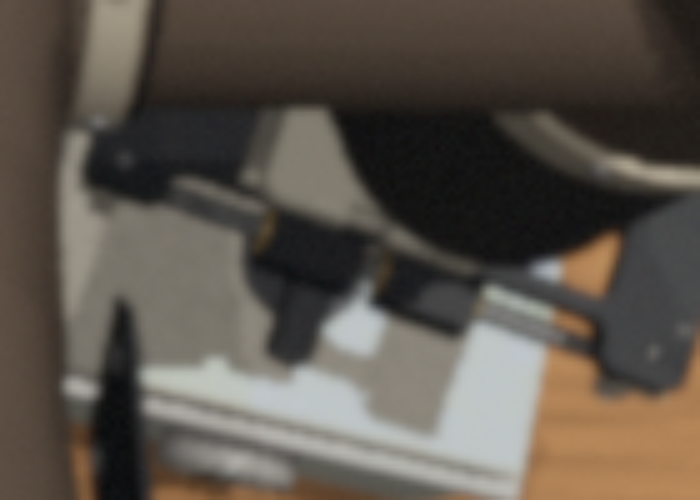

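The tips are at about z = 0.200, above the 0.191 bar top, so the tool reading's tip offset is about 40 mm wrong in height. XY agrees. I'll reopen and go down 36 mm in stages, watching the force.

```bash
python3 -m handwheel '[[[0,0,0,0,0.2],[0,0,0,0,0.2],[0,0,0,0,0.2],[0,0,0,0,0.2],[0,0,0,0,0.2],[0,0,0,0,0.2],[0,0,0,0,0.2],[0,0,0,0,0.2],[0,0,0,0,0.2],[0,0,0,0,0.2],[0,0,0,0,0.2],[0,0,0,0,0.2],[0,0,0.005,0,0.2],[0,0,0.005,0,0.2],[0,0,0.005,0,0.2],[0,0,0.005,0,0.2]]]'
python3 -m handwheel '[[[0,0,0.004,0,0.2],[0,0,0.004,0,0.2],[0,0,0.004,0,0.2],[0,0,0.004,0,0.2],[0,0,0,0,0.2]]]'
python3 -c "
from h import *
p=vision.snapshot('scene');save(p,'s8.png')
cv2.imwrite('pics/s8c.png',cv2.resize(p['color'][240:370,120:270],None,fx=5,fy=4.6)[:,:,::-1])"
```

```text
clock: 7.65
tool_pos: [0.5626, -0.2108, 0.1574]
orientation: [180.0, 0.0, -21.7]
force: [-0.2, -0.1, 0.8]
opening: 0.07
clock: 8.07
tool_pos: [0.5624, -0.2107, 0.1412]
orientation: [180.0, 0.1, -21.7]
force: [-0.5, 0.3, 0.2]
opening: 0.0702
```

View pics/s8c.png

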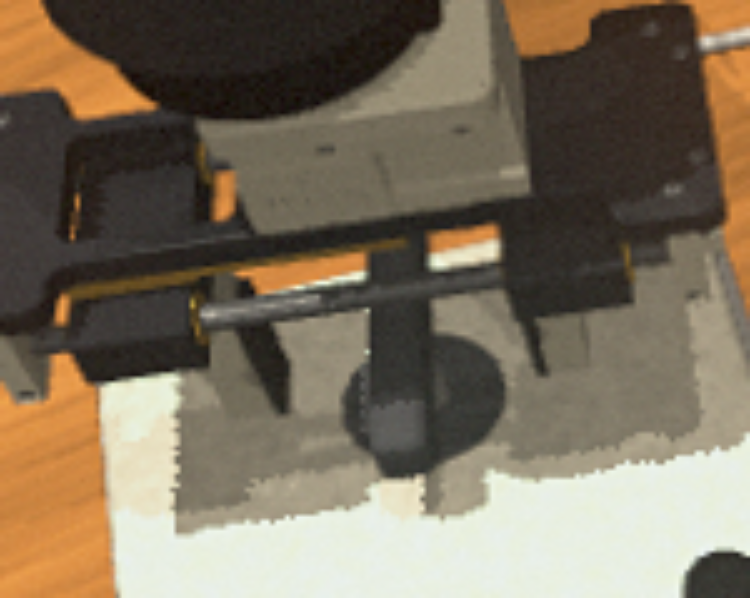

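Tips now show at zoom (285,410) and (545,372) on either side of the bar, level with the stem. Closing.

```bash
python3 -m handwheel '[[[0,0,0,0,0.9],[0,0,0,0,0.9],[0,0,0,0,0.9],[0,0,0,0,0.9],[0,0,0,0,1],[0,0,0,0,1],[0,0,0,0,1],[0,0,0,0,1],[0,0,0,0,1],[0,0,0,0,1],[0,0,0,0,1],[0,0,0,0,1],[0,0,0,0,1]]]'
python3 -c "
from h import *
s=telemetry.get_obs();print(s['clock'],s['force'],s['moment'])"
```

```text
clock: 9.2
tool_pos: [0.5628, -0.211, 0.1423]
orientation: [180.0, 0.0, -21.7]
force: [-0.7, -2.7, 0.3]
opening: 0.0157
9.2 [-0.70561502 -2.69874584  0.27378215] [-0.7446724   0.3115544  -0.15494897]
```

Bar gripped at 15.7 mm with low force. Turning clockwise (positive about the tool's downward z), following the 5 mm sink.

```bash
python3 -m handwheel '[[[0,0,0.0002,0.05,1],[0,0,0.0002,0.05,1],[0,0,0.0002,0.05,1],[0,0,0.0002,0.05,1],[0,0,0.0002,0.05,1],[0,0,0.0002,0.05,1],[0,0,0.0002,0.05,1],[0,0,0.0002,0.05,1]]]'
python3 -c "
from h import *
s=telemetry.get_obs();print(s['clock'],s['force'],s['moment'],s['opening'],s['joint_pos'])"
```

```text
clock: 9.87
tool_pos: [0.5627, -0.2112, 0.141]
orientation: [180.0, -0.0, -44.7]
force: [-1.8, -2.4, 2.3]
opening: 0.0153
9.8667 [-1.77258345 -2.35568272  2.31909543] [-0.76237309  0.79056862  0.12537193] 0.015331002571274904 [-1.93549622e+00  1.63865591e+01 -1.40299313e+01  3.98019638e-02
 -5.95967682e+01  4.72351628e+01]
```

```bash
python3 -m handwheel '[[[0,0,0.0002,0.05,1],[0,0,0.0002,0.05,1],[0,0,0.0002,0.05,1],[0,0,0.0002,0.05,1],[0,0,0.0002,0.05,1],[0,0,0.0002,0.05,1],[0,0,0.0002,0.05,1],[0,0,0.0002,0.05,1],[0,0,0.0002,0.05,1],[0,0,0.0002,0.05,1],[0,0,0.0002,0.05,1],[0,0,0.0002,0.05,1],[0,0,0.0002,0.05,1],[0,0,0.0002,0.05,1],[0,0,0.0002,0.05,1],[0,0,0.0002,0.05,1]]]'
python3 -c "
from h import *
s=telemetry.get_obs();print(s['clock'],s['force'],s['moment'],s['opening'])
p=vision.snapshot('scene');save(p,'s9.png')
cv2.imwrite('pics/s9c.png',cv2.resize(p['color'][200:450,80:310],None,fx=2.4,fy=2.4)[:,:,::-1])"
```

```text
clock: 11.2
tool_pos: [0.5623, -0.2114, 0.1384]
orientation: [180.0, -0.1, -90.5]
force: [-4.9, -1.6, 7.8]
opening: 0.0156
11.2 [-4.945337   -1.58952544  7.82522739] [-0.50891266  1.77665631  0.19093807] 0.01561948301432877
```

View pics/s9c.png

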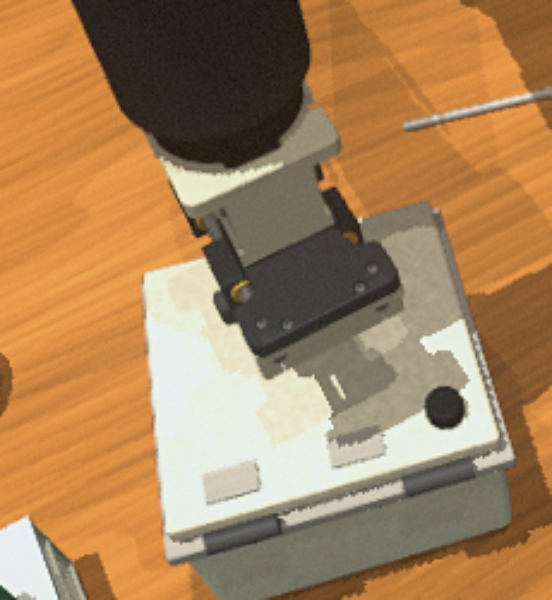

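About 69° turned, moment z 0.19 N m as expected. Continuing to the stop in small steps without more descent.

```bash
python3 -m handwheel '[[[0,0,0,0.04,1],[0,0,0,0.04,1],[0,0,0,0.04,1],[0,0,0,0.04,1],[0,0,0,0.04,1],[0,0,0,0,1]]]'
python3 -c "
from h import *
s=telemetry.get_obs();print(s['clock'],s['force'],s['moment'],s['opening'])"
python3 -m handwheel '[[[0,0,0,0.03,1],[0,0,0,0.03,1],[0,0,0,0,1]]]'
python3 -c "
from h import *
s=telemetry.get_obs();print(s['clock'],s['force'],s['moment'],s['opening'])"
```

```text
clock: 11.75
tool_pos: [0.5622, -0.2113, 0.1378]
orientation: [179.9, -0.0, -102.0]
force: [-4.4, -1.6, 4.2]
opening: 0.0157
11.75 [-4.43376433 -1.59079247  4.17450712] [-1.06958641  1.48054081 -0.052413  ] 0.01567495813695703
clock: 12.0
tool_pos: [0.5621, -0.2113, 0.1377]
orientation: [179.9, -0.1, -105.3]
force: [-3.9, -3.1, 3.2]
opening: 0.0157
12.0 [-3.85487917 -3.0557227   3.24532167] [-1.16364191  1.47189571  0.35521186] 0.01567378095245695
```

```bash
for i in 1; do python3 -m handwheel '[[[0,0,0,0.03,1],[0,0,0,0.03,1],[0,0,0,0,1]]]'; done
python3 -c "
from h import *
s=telemetry.get_obs();print(s['clock'],s['orientation'][2],s['force'],s['moment'],s['opening'],s['tau'][5])"
python3 -m handwheel '[[[0,0,0,0.03,1],[0,0,0,0,1],[0,0,0,0,1]]]'
python3 -c "
from h import *
s=telemetry.get_obs();print(s['clock'],s['orientation'][2],s['force'],s['moment'],s['opening'],s['tau'][5])"
```

```text
clock: 12.25
tool_pos: [0.5622, -0.211, 0.1377]
orientation: [179.9, -0.0, -108.7]
force: [-5.5, -2.5, 5.2]
opening: 0.0161
12.25 -108.66834049172371 [-5.52024543 -2.51259922  5.23141693] [-0.63979331  1.77051725  0.80484716] 0.016135599896153947 -1.3767621293663979
clock: 12.5
tool_pos: [0.5622, -0.211, 0.1377]
orientation: [179.9, -0.0, -110.3]
force: [-5.1, -2.3, 5.7]
opening: 0.0167
12.5 -110.28276096068177 [-5.09549506 -2.25551455  5.74085602] [-0.65010366  1.87924195  0.95016107] 0.016747230326695686 -0.9969066828489304
```

The moment has risen to 0.95 N m and the jaws are being wedged open, so the bar is at its stop. Releasing and going up.

```bash
python3 -m handwheel '[[[0,0,0,0,0.3],[0,0,0,0,0.3],[0,0,0,0,0.3],[0,0,0,0,0.3],[0,0,0,0,0.3],[0,0,0,0,0.3],[0,0,0,0,0.3],[0,0,0,0,0.3],[0,0,0,0,0.3]]]'
python3 -m handwheel '[[[0,0,-0.01,0,0.3],[0,0,-0.02,0,0.3],[0,0,-0.03,0,0.3],[0,0,-0.03,0,0.3],[0,0,-0.03,0,0.3],[0,0,-0.03,0,0.3],[0,0,-0.03,0,0.3],[-0.03,0,0,0,0.3],[-0.03,0,0,0,0.3],[-0.03,0,0,0,0.3],[-0.03,0,0,0,0.3],[-0.03,0,0,0,0.3],[-0.03,0,0,0,0.3]]]'
python3 -c "
from h import *
p=vision.snapshot('scene');save(p,'s10.png')
p=vision.snapshot('top');save(p,'t10.png')"
```

```text
clock: 13.25
tool_pos: [0.5629, -0.2108, 0.1374]
orientation: [-180.0, 0.0, -110.5]
force: [-0.1, 0.4, 0.4]
opening: 0.0606
clock: 14.33
tool_pos: [0.626, -0.0409, 0.3186]
orientation: [-179.9, 0.0, -110.5]
force: [0.3, -0.3, 0.1]
opening: 0.0615
```

View pics/s10.png

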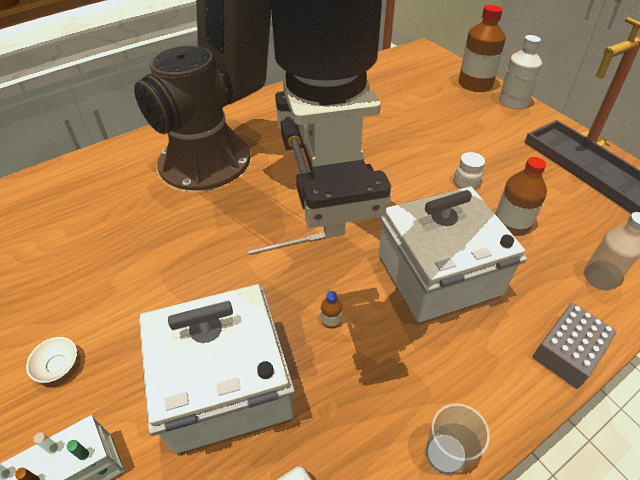

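View pics/t10.png

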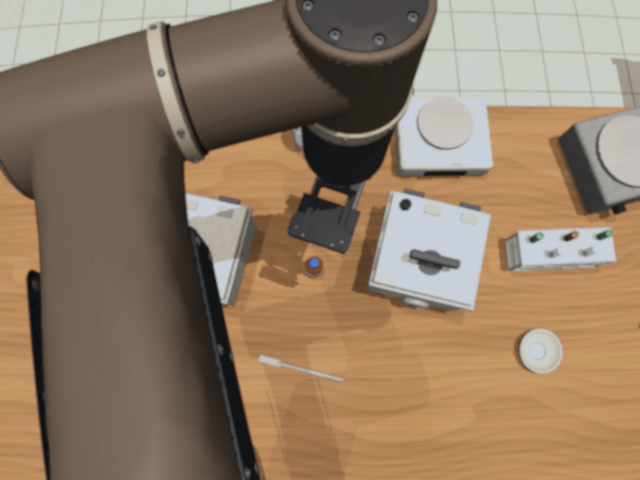

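The loose chest's bar now lies across its door, about (411,253) to (459,263) in the top view. The sealed chest's handle is unchanged at (447,203) in the scene view. Next I'll measure the final angle.

```bash
python3 - <<'E'
from h import *
p=vision.snapshot('top'); g=p['color'].max(2)
cv2.imwrite('pics/t11c.png',cv2.resize(p['color'][180:320,360:500],None,fx=4,fy=4,interpolation=cv2.INTER_CUBIC)[:,:,::-1])
E
```

```text
(no output)
```

View pics/t11c.png

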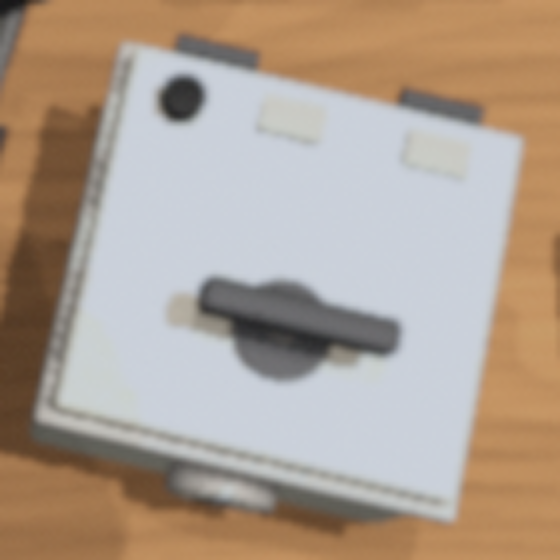

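The bar slope (13.2°) matches the door's far edge (12.9°), so it is at the stop. Handing in.

```bash
python3 -c "
from h import *
from plant import close_job
s=telemetry.get_obs();print(s['clock'],s['force'],s['opening'])
print(close_job())"
```

```text
14.4833 [-0.08152676 -0.44436227 -0.12384214] 0.061224021817722095
the job is handed in; nothing more can be done
None
```

I turned the loose chest's (right-hand) T-handle clockwise to its stop, let go, moved the arm clear and handed the job in at 14.5 s of the 37 s allowed.

**Handle:** The turning moment rose to about 0.95 N m and the jaws began to be wedged open, so I stopped there. In the last top picture the bar lies parallel to the door's far edge, 13.2° against 12.9° in the image.

**Door:** I did not measure the door's drop directly. I infer it is drawn tight because only the latch drives it.

**Sealed chest:** I never touched it. The last scene picture showed its bar still across the door, judged by eye; the arm hid it in the top view.

**Forces:** The forces I read stayed below about 10 N, and the last reading was about 0.5 N, with nothing touched.

**What disagreed:** The fingertips were about 40 mm higher than the stated tool geometry implies. My first closing therefore met only air above the bar, with no contact. I estimated the offset from the scene camera, went about 36 mm lower, and the second grasp held at 15.7 mm on the 16 mm bar.

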